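# Turn the charm carousel and box the brass gourd

## Task

The brass-coloured gourd charm stands at the side of the revolving tray, under the wire guard. Turn the tray by one of its black pegs until the brass gourd is at the middle of the open front, then lift the gourd out and set it down upright, without dropping it, in the white gift box. Leave the other three ornaments standing in the tray.

Things in the scene. Friction and masses are not known exactly. Their poses are not given: they have to be found in the camera images.
- brass_gourd: Brass-yellow gourd charm, upright, 61 mm tall, 0.12 kg, loose. Origin: centre of its underside, z up. Foot 28 mm across; lower bulb 40 mm across, straight-sided from 18 to 30 mm up (grip there); waist 18 mm at 41 mm up; upper bulb 24 mm. Stands on the tray's deck about 105 mm from the tray's axis, in the left or right compartment, 60 to 120 degrees round from the open front.
- carousel: White red-rimmed tray, 320 mm wide, turns freely both ways (1 N at a peg), stays where left. Origin: on its axis, 20 mm above table, z up. Deck top 35 mm, rim lip 45 mm, hub (56 mm wide) 75 mm above table. Four red dividers, top 53 mm above table, at 45, 135, 225, 315 deg in its own frame; past each one's end, at 145 mm radius and the same angle, a fixed black round peg, 16 mm wide, top 85 mm above table.
- stand: Fixed foot under the tray, with a wire guard. Origin: on the tray's axis at table height, z up; its -x axis points to the middle of the open front, towards the robot within 0.2 rad. The guard, a wire grid 130 mm above the table on legs at its four corners, covers the rear half: x from -15 to +185 mm, y from -185 to +185 mm (bars 8 mm thick). All with x below -20 mm is open from above.
- gift_box: White open-topped gift box, fixed, 160 mm (its x) by 150 mm (its y), 45 mm tall, walls and floor 4 mm thick, empty. Origin: centre of its underside, on the table, z up. It stands to the left or right of the tray; a red basket of packets stands on the other side.
- red_gourd: Red gourd charm of the same shape and size as the brass one, in the compartment on the opposite side of the tray; origin at the centre of its underside. To be left standing in the tray.
- blue_cup: Small blue ceramic cup, 48 mm across, 45 mm tall, in the front or rear compartment; origin at the centre of its underside. To be left standing in the tray.
- green_jar: Small green glass jar with a yellow cap, 42 mm across, 55 mm tall, in the front or rear compartment; origin at the centre of its underside. To be left standing in the tray.
Things that resemble listed ones, but are neither listed nor needed, are in the scene too. Several things have the shape of the gift_box; the one meant has the colours described above.

How it is judged (in metres and radians):
On the way:
1. the tray is turned so that the brass gourd, still standing on it, is at the open front (within 50 mm to either side of the middle) (x of brass_gourd in the frame of stand between -0.145 and -0.07 m and y of brass_gourd in the frame of stand between -0.05 and 0.05 m and z of brass_gourd in the frame of stand below 0.042 m and angle between brass_gourd's own z axis and vertical below 0.2 rad), for 0.2 s.
At the end, for the whole second after the job is handed in: The brass gourd stands upright (within 10 degrees), at rest and released on the floor of the white gift box, anywhere inside its walls; the red gourd, blue cup and green jar stand upright in the tray (x of brass_gourd in the frame of gift_box between -0.065 and 0.065 m and y of brass_gourd in the frame of gift_box between -0.06 and 0.06 m and z of brass_gourd in the frame of gift_box below 0.012 m and angle between brass_gourd's own z axis and vertical below 0.17 rad and linear speed of brass_gourd below 0.02 m/s and horizontal distance between each of red_gourd, blue_cup, green_jar and stand below 0.15 m and angle between each of red_gourd, blue_cup, green_jar's own z axis and vertical below 0.3 rad); the robot touches nothing.
It fails at once if the red gourd is knocked over or taken out of its carousel (angle between red_gourd's own z axis and vertical above 0.5 rad or horizontal distance between red_gourd and stand above 0.16 m or z of red_gourd in the frame of stand above 0.07 m).
It fails at once if the blue cup is knocked over or taken out of its carousel (angle between blue_cup's own z axis and vertical above 0.5 rad or horizontal distance between blue_cup and stand above 0.16 m or z of blue_cup in the frame of stand above 0.07 m).
It fails at once if the green jar is knocked over or taken out of its carousel (angle between green_jar's own z axis and vertical above 0.5 rad or horizontal distance between green_jar and stand above 0.16 m or z of green_jar in the frame of stand above 0.07 m).
It fails at once if the brass gourd is dropped into the box (falling free more than 40 mm above its floor) (horizontal distance between brass_gourd and gift_box below 0.1 m and z of brass_gourd in the frame of gift_box above 0.045 m and contact force between brass_gourd and anything else below 0.01 N).
It also fails if it takes over 58 s, if anything falls off the work surface, if the arm or the gripper's body presses on something with over 40 N, if the wrist force passes 120 N, or if a joint passes its speed limit or range.

## Robot

A 6-joint arm with a two-finger parallel gripper is mounted at the origin on the work surface. World frame = base frame: x ahead of the robot, y to its left, z up, the work surface at z = 0. Lengths are in mm, angles in degrees, forces in N, time in s.
With the tool pointing down it reaches from about 350 to 850 mm from the base axis. Payload 8.1 kg.
Tool frame: the origin (TCP) lies midway between the tips of the shut fingers; the grasp point (between the pads) lies 19 mm behind it (r.pinch_z is the distance from the TCP to the grasp point, in mm); z points along the fingers, y is the line along which they close (so a half turn about z gives the same grasp; the last joint's range is limited). The gripper opens to 85 mm and grips with 20 to 120 N. Pads are 22 mm wide; open, the fingers measure 114 mm over their backs; the gripper's body (76 mm by 85 mm) begins 54 mm behind the grasp point. The pads swing forward as they close: fully open they stand 13 mm farther back than shut.
Start: joints at [-73.304, 7.471, 85.268, -0, 87.261, -4.893], TCP at [220.788, -557.905, 210.392] pointing down, gripper open.
Joint ranges: [-169.43, 169.43], [-51.17, 129.36], [1.28, 143.12], [-76.62, 256.62], [0, 156.53], [-152.29, 152.29]. Speed limits (degrees/s): [136.94, 136.94, 159.86, 180, 180, 180].

## Interface

Orientations are given as [roll, pitch, yaw] about the fixed x, y, z axes, in that order (R = Rz(yaw) Ry(pitch) Rx(roll)).
In Python, from bench import sensors, optics, job, r gives the robot as it stands.
- The arm moves only by the tool play_rows, never from a script. Its argument "motion" is a list that holds one entry, the list of rows, each a list of 6 numbers: the shift along the tool's x, y, z in cm, then the turn, a rotation vector about the tool's x, y, z in degrees. In form: [[[x, y, z, ax, ay, az], ...]]. A call has 1 to 5 rows; each row is the pose to reach, as a shift and turn from the pose commanded when the call began, along the tool's axes at that moment; what a row does not reach only later rows make up. A row lasts 1/10 s, in which the tool goes at most 50 mm and 8.59 degrees, less where a joint would pass 70% of its speed; a pose out of reach is approached as far as the arm can. A call with a gripper value outside its range is refused whole. "jaw" is the opening, from 0 (shut) to 1 (fully open), set as the call begins (left out, the last holds). The fingers move at their own pace and stop on an object; "squeeze" is the grip in N (left out, the last holds). Time passes only in rows, so rows that repeat a pose let the fingers close. It gives the time, the measured TCP pose, the force, the opening and the grip force at its end, in the units of the state.
- sensors.sense(): the state, without advancing time (a new reading comes with each control period).
- optics.snapshot(name): name is "scene" or "top"; returns a dict with "pixels" (400x640x3 uint8, red, green, blue), "mtx" (3x3 intrinsics, pixels), "R" (3x3) and "t" (3): a world point X has camera coordinates R X + t. Camera axes: x right, y down, z forward; pixel columns grow to the right and rows downward; lengths in mm; the calibration is good to about 2 mm. A picture is of the moment at which its call begins. There is no depth.
- job.hand_in(): hands the job in; it is judged then, once.
The state is a dict: "time": time; "joint_pos": joint angles; "qd": joint speeds; "joint_efforts": joint torques, N m; "tool_pos": TCP position; "tcp_rot": TCP orientation; "ft_force": force on the tool from outside, world axes, zero at the start; "wrist_torque": the same for the moment, N m; "finger_gap": finger opening in mm; "grip_force": force on a finger pad.
Only numpy, scipy, OpenCV 4.12 (cv2) and the standard library are available. Lean on these libraries where they do the work, as an engineer would, in place of code of your own. Each camera call takes 0.05 s, during which the arm holds its last target. There are 200 camera calls.

## Working session

There is one attempt and no reset: what is moved stays moved. The work goes in short steps, Python scripts to look and compute and a tool call to move; the robot and the scene stay as the last step left them, time stands still between calls to the robot, and variables do not carry over. Pictures are saved under pics/ and viewed, at most 10 in all, crops included, and the job is handed in when it is done.

Besides the shell and the picture viewer there is one more tool, called after ">>>" as name(argument=value, ...), one argument or row to a line, values as JSON. play_rows: Moves the arm, as the interface text tells. Its arguments: {"type":"object","properties":{"motion":{"type":"array","items":{"type":"array","items":{"type":"array","items":{"type":"number"}}}},"jaw":{"type":"number"},"squeeze":{"type":"number"}},"required":["motion"]}

```bash
mkdir -p pics; ls
cat > h.py <<'E'
import numpy as np,cv2
from bench import sensors,optics,job,r
def snap(n,f=None):
    s=optics.snapshot(n)
    if f: cv2.imwrite('pics/'+f,s['pixels'][:,:,::-1])
    return s
def ray(s,u,v,z):
    R=np.array(s['R']);t=np.array(s['t']);K=np.array(s['mtx'])
    c=-R.T@t; d=R.T@np.linalg.inv(K)@np.array([u,v,1.])
    return c+d*(z-c[2])/d[2]
def proj(s,X):
    p=np.array(s['mtx'])@(np.array(s['R'])@np.array(X)+np.array(s['t']));return p[:2]/p[2]
E
python3 - <<'E'
from h import *
a=snap('top','top0.png');b=snap('scene','scene0.png')
for s in(a,b):
    print(-np.array(s['R']).T@np.array(s['t']), np.array(s['mtx'])[0,0])
print(sensors.sense())
E
```

```text
pics
[ 401.00509293 -125.27696168 1249.82367747] 428.7249298023243
[1006.71888761  601.7993518   683.45525845] 415.9385829792423
{'time': 0.1, 'joint_pos': array([-7.33043856e+01,  7.51039315e+00,  8.53205961e+01,  1.27084567e-05,
        8.72633284e+01, -4.89431708e+00]), 'qd': array([ 0.05734681, -0.08030385, -0.267713  ,  0.01013533,  0.11688355,
       -0.09234725]), 'joint_efforts': array([ 5.54466878e-04, -5.70952141e+01, -5.01943302e+01, -3.87748341e-04,
        8.19184439e-03, -2.24592407e-05]), 'tool_pos': array([ 220.6357428 , -557.40263442,  209.47683831]), 'tcp_rot': array([-1.79906027e+02, -8.05965059e-03,  2.15899243e+01]), 'ft_force': array([-0.07055417, -0.4367034 , -0.04975358]), 'wrist_torque': array([ 0.03016404, -0.00083383, -0.02605746]), 'grip_force': 0.0, 'finger_gap': 85.1373308198811}
```

View pics/top0.png

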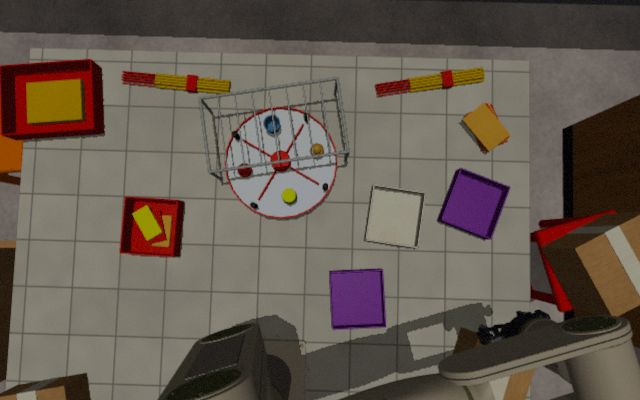

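View pics/scene0.png

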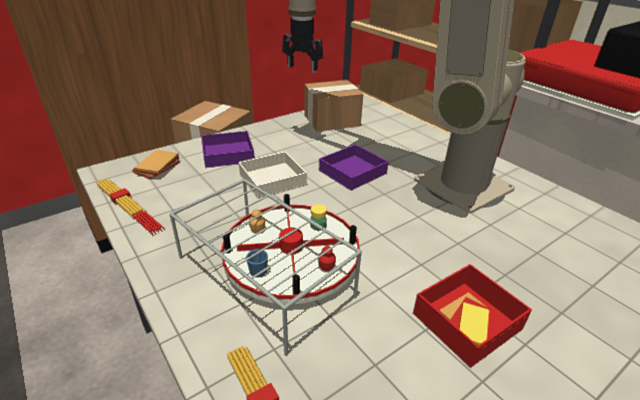

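The top view shows brass gourd (317,150) on the right under the guard, red gourd (246,171), blue cup (272,125) at the rear and green jar (289,196) at the front. Pegs are at (325,187), (254,205), (236,135) and (306,118). There are three box candidates: white (395,217), purple (473,204) and purple (357,298). Only the white one fits the description. The only gourds are brass (317,150) and red (246,171). I'll measure these and confirm in an enlarged crop.

Run:
```python
from h import *
s=snap('top');im=s['pixels'];hsv=cv2.cvtColor(im,cv2.COLOR_RGB2HSV)
cv2.imwrite('pics/crop0.png',cv2.resize(im[70:260,190:440,::-1],None,fx=3,fy=3,interpolation=cv2.INTER_CUBIC))
red=((hsv[...,0]<8)|(hsv[...,0]>172))&(hsv[...,1]>130)&(hsv[...,2]>60)
red[:, :218]=0;red[:,345:]=0;red[:98]=0;red[225:]=0
# rim: fit circle on world points at z=45, points far from centre
v,u=np.nonzero(red);P=np.array([ray(s,a,b,45)[:2] for a,b in zip(u,v)])
c=np.median(P,0)
for _ in range(20):
    d=np.hypot(*(P-c).T);Q=P[(d>145)&(d<172)]
    A=np.c_[2*Q,np.ones(len(Q))];x=np.linalg.lstsq(A,(Q**2).sum(1),rcond=None)[0];c=x[:2]
print('axis',c,np.sqrt(x[2]+c@c),len(Q))
hub=red.copy();cs=cv2.connectedComponentsWithStats
v,u=np.nonzero(red);H=np.array([ray(s,a,b,75)[:2] for a,b in zip(u,v)]);k=np.hypot(*(H-c).T)<35;print('hub',H[k].mean(0))
def blob(m,z,n):
    N,l,st,ce=cs(m.astype(np.uint8))
    for i in range(1,N):
        if st[i,4]>12:
            w=ray(s,*ce[i],z)[:2]
            if np.hypot(*(w-c))<190:d=w-c;print(n,ce[i].round(1),st[i,4],w.round(1),'r',np.hypot(*d).round(1),'ang',np.degrees(np.arctan2(d[1],d[0])).round(1))
blob(hsv[...,2]<45,80,'dark')
blob((hsv[...,0]>10)&(hsv[...,0]<24)&(hsv[...,1]>110),50,'brass')
blob((hsv[...,0]>=25)&(hsv[...,0]<35)&(hsv[...,1]>130),88,'yellow')
blob((hsv[...,0]>95)&(hsv[...,0]<125)&(hsv[...,1]>80),75,'blue')
blob(red,55,'red')
# box
g=(hsv[...,1]<45)&(hsv[...,2]>150)
w=np.zeros_like(g);w[175:255,355:430]=1;
N,l,st,ce=cs((g&w).astype(np.uint8));i=1+st[1:,4].argmax()
print(st[i],hsv[217,395],hsv[217,340])
```

```text
axis [613.49094125 -22.39724447] 157.35681997764064 457
hub [613.7429895  -23.45492414]
dark [305.5 117.1] 18 [734.9 -89.9] r 138.9 ang -29.1
dark [268.2 120.4] 32 [722.7  13.4] r 114.9 ang 18.1
dark [235.7 134.9] 39 [679.2 101.7] r 140.5 ang 62.1
dark [346.1 156.3] 16 [ 628.1 -205.1] r 183.3 ang -85.4
dark [216.3 175.7] 15 [564.1 150.7] r 180.0 ang 105.9
dark [325.1 186.6] 25 [ 542.7 -149.5] r 145.5 ang -119.1
dark [254.  205.3] 27 [485.6  43.7] r 143.9 ang 152.7
brass [317.8 148.9] 95 [ 653.  -126.5] r 111.3 ang -69.2
yellow [288.7 195.4] 152 [514.6 -50.9] r 102.9 ang -163.9
blue [268.7 123.7] 123 [714.7  12.2] r 107.0 ang 18.9
blue [276.6 123.1] 62 [717.   -9.9] r 104.3 ang 6.9
red [280.2 107.7] 29 [767.1 -16.5] r 153.7 ang 2.2
red [262.8 110.6] 33 [757.3  32.4] r 153.9 ang 20.9
red [297.4 110.2] 25 [761.2 -65.7] r 153.9 ang -16.3
red [245.9 120.1] 33 [728.6  79.3] r 153.6 ang 41.5
red [317.4 121.6] 35 [ 729.9 -123.1] r 153.9 ang -40.8
red [298.5 131.4] 30 [700.4 -70.6] r 99.4 ang -29.0
red [228.8 144.8] 39 [656.4 125.1] r 153.6 ang 73.8
red [332.  142.1] 23 [ 672.2 -166.1] r 155.3 ang -67.8
red [250.9 144.5] 24 [659.1  62.5] r 96.4 ang 61.8
red [284.6 153.1] 94 [637.2 -33.3] r 26.1 ang -24.8
red [272.  155.8] 66 [628.6   1.9] r 28.6 ang 58.1
red [335.6 165.3] 24 [ 606.7 -177.9] r 155.7 ang -92.5
red [288.6 168.6] 149 [593.5 -46.1] r 31.0 ang -130.1
red [244.1 171.7] 70 [581.3  78.7] r 106.1 ang 107.7
red [267.2 184.2] 61 [547.7  12.5] r 74.5 ang 152.0
red [282.2 203.1] 193 [495.8 -31.5] r 118.0 ang -175.6
[370 192  43  54 531] [ 27  33 147] [ 18  33 131]
```

View pics/crop0.png

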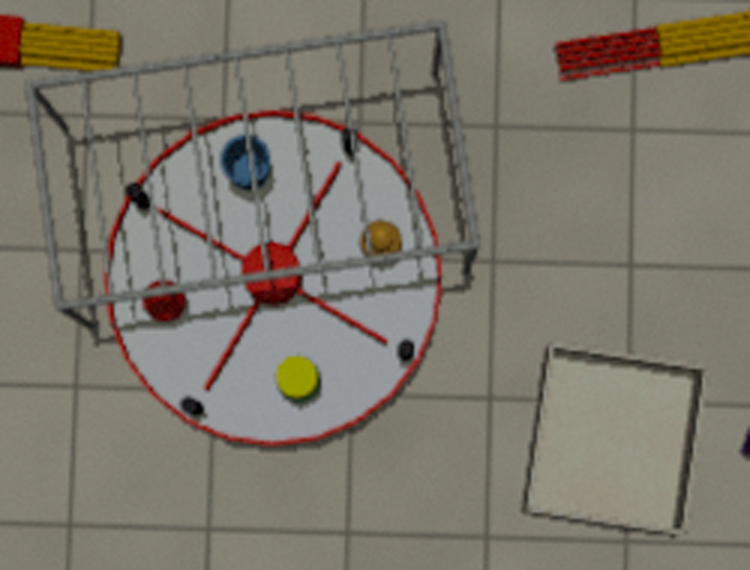

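Crop confirms: brass gourd at crop (381,238), white box at crop (612,440), and guard front bar from (60,306) to (475,247).

```bash
cat >> h.py <<'E'
def plan(xyz,yaw):
    "shift (cm) in present tool axes and turn about tool z to reach world xyz (mm), yaw, tool down"
    s=sensors.sense();y0=s['tcp_rot'][2];a=np.radians(y0);d=np.array(xyz)-s['tool_pos']
    print('t',s['time'],'at',s['tool_pos'].round(1),round(y0,1),'gap',round(s['finger_gap'],1),'->cm',
      (np.array([d[0]*np.cos(a)+d[1]*np.sin(a), d[0]*np.sin(a)-d[1]*np.cos(a), -d[2]])/10).round(2),'turn z',round((y0-yaw+180)%360-180,2))
E
python3 - <<'E'
from h import *
s=snap('top')
f=lambda u,v,z:ray(s,190+u/3-.33,70+v/3-.33,z)[:2]
a,b=f(60,306,130),f(475,247,130);d=a-b;print('guard',a,b,np.hypot(*d),'yaw',np.degrees(np.arctan2(-d[0],d[1])))
q=[f(*p,45) for p in((549,346),(702,370),(680,535),(523,513))]
print('box',np.round(q,1),np.mean(q,0),[np.hypot(*(q[i]-q[i-1])).round(1) for i in range(4)])
e=q[0]-q[3];print('box yaw',np.degrees(np.arctan2(e[1],e[0])))
C=np.array([613.6,-22.8]);t=np.radians(-119)
P=C+145*np.array([np.cos(t),np.sin(t)]);print('peg',P)
plan([*P,180],61)
print(r.pinch_z,[x for x in dir(r) if x[0]!='_'])
E
```

```text
guard [567.38112026 156.77874795] [ 630.04040128 -206.35172224] 368.49684379082464 yaw 9.79015700888499
box [[ 555.2 -284.4]
 [ 536.7 -428.4]
 [ 381.6 -410. ]
 [ 397.7 -263.4]] [ 467.7971912  -346.52552081] [np.float64(158.9), np.float64(145.2), np.float64(156.2), np.float64(147.5)]
box yaw -7.595410567376263
peg [ 543.30260506 -149.61985754]
t 0.2 at [ 220.7 -557.6  209.7] 21.6 gap 85.3 ->cm [ 45.01 -26.06   2.97] turn z -39.41
18.700000000000003 ['PlanningError', 'pinch_z']
```

>>> play_rows(
  motion=[
    [[3, -1.7, 0, 0, 0, 0], [7, -4, 0, 0, 0, 0], [11.1, -6.4, 0, 0, 0, 0], [15.2, -8.8, 0, 0, 0, 0], [19.3, -11.2, 0, 0, 0, 0]],
  ],
  jaw=0.5,
)

```text
time: 0.7
tool_pos: [359.7, -381.1, 210.2]
tcp_rot: [-180.0, -0.0, 21.6]
ft_force: [1.0, -0.8, -0.2]
finger_gap: 42.5
grip_force: 0.0
```

>>> play_rows(
  motion=[
    [[4.1, -2.4, 0, 0, 0, 0], [8.2, -4.8, 0, 0, 0, 0], [12.3, -7.2, 0, 0, 0, 0], [16.4, -9.6, 0, 0, 0, 0], [20.5, -12, 0, 0, 0, 0]],
  ],
)

```text
time: 1.2
tool_pos: [506.4, -194.0, 210.4]
tcp_rot: [180.0, -0.0, 21.6]
ft_force: [0.7, -0.3, 0.4]
finger_gap: 42.9
grip_force: 0.0
```

>>> play_rows(
  motion=[
    [[2.5, -1.4, 0, 0, 0, -7.9], [4, -2.2, 0, 0, 0, -15.8], [5.2, -2.9, 0, 0, 0, -23.7], [5.2, -2.9, 1, 0, 0, -31.6], [5.2, -2.9, 3, 0, 0, -39.4]],
  ],
)

```text
time: 1.7
tool_pos: [544.6, -149.4, 181.8]
tcp_rot: [179.8, -0.0, 61.4]
ft_force: [0.3, 0.0, 0.6]
finger_gap: 42.9
grip_force: 0.0
```

Run:
```python
from h import *
s=snap('top')
cv2.imwrite('pics/c1.png',cv2.resize(s['pixels'][70:260,190:440,::-1],None,fx=3,fy=3))
plan([543.3,-149.6,68],61)
```

```text
t 1.75 at [ 542.1 -148.8  176.5] 61.8 gap 42.6 ->cm [-1.000e-02  1.400e-01  1.085e+01] turn z 0.84
```

>>> play_rows(
  motion=[
    [[0, 0.1, 3, 0, 0, 0], [0, 0.1, 6, 0, 0, 0], [0, 0.1, 8.5, 0, 0, 0], [0, 0.1, 10, 0, 0, 0], [0, 0.1, 11, 0, 0, 0]],
  ],
)

```text
time: 2.25
tool_pos: [543.3, -149.9, 69.1]
tcp_rot: [-179.9, 0.0, 60.9]
ft_force: [-0.0, 0.1, -1.0]
finger_gap: 42.4
grip_force: 0.0
```

Run:
```python
from h import *
s=snap('scene')
cv2.imwrite('pics/c2.png',cv2.resize(s['pixels'][130:330,160:410,::-1],None,fx=3,fy=3))
plan([543.3,-149.6,66],61);print(sensors.sense()['ft_force'])
```

```text
t 2.3 at [ 542.9 -149.8   68.1] 60.9 gap 42.9 ->cm [0.03 0.02 0.21] turn z -0.09
[-0.92548265 -0.0716813  -1.36207971]
```

View pics/c2.png

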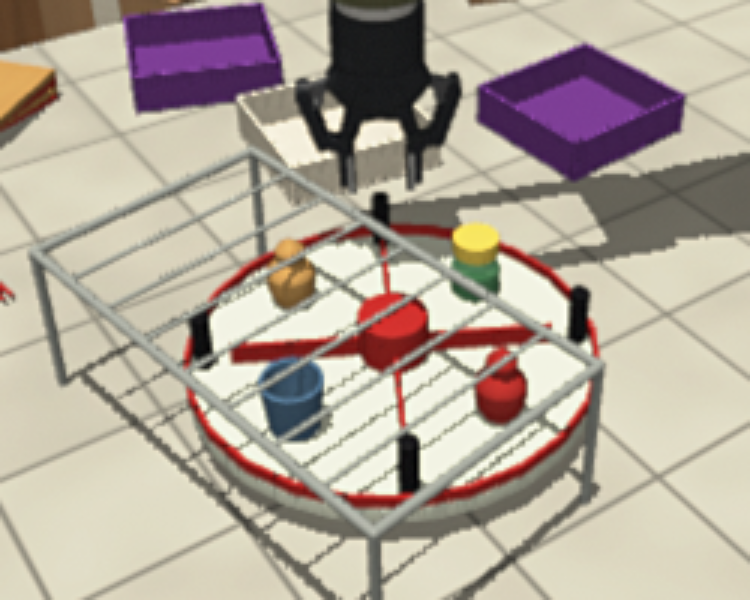

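The crop shows the fingertips at (350,185) and (413,185) either side of the peg top at (380,195), looking higher than expected. I'll check by projection.

Run:
```python
from h import *
s=snap('scene');p=sensors.sense()['tool_pos']
f=lambda X:((proj(s,X)-[160,130])*3).round(0)
yd=np.array([np.sin(np.radians(61)),-np.cos(np.radians(61)),0])
print('tcp',f(p),'fingers',f(p+21*yd),f(p-21*yd),'peg top',f([543.3,-149.6,85]),'peg z45',f([543.3,-149.6,45]))
cv2.imwrite('pics/c3.png',cv2.resize(s['pixels'][170:230,250:330,::-1],None,fx=8,fy=8))
```

```text
tcp [382. 208.] fingers [358. 209.] [407. 206.] peg top [382. 193.] peg z45 [383. 231.]
```

View pics/c3.png

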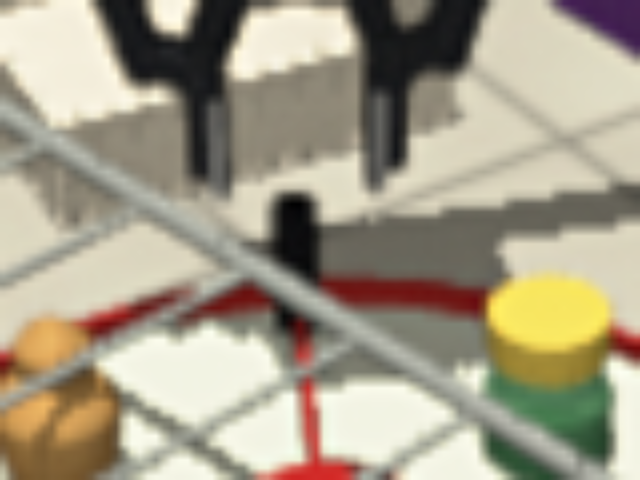

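Tips show at about z 85, so the open fingers sit farther back than I assumed. I'll narrow the jaws and lower further.

>>> play_rows(
  motion=[
    [[0, 0, 0, 0, 0, 0], [0, 0, 0.4, 0, 0, 0], [0, 0, 0.8, 0, 0, 0], [0, 0, 1.2, 0, 0, 0], [0, 0, 1.2, 0, 0, 0]],
  ],
  jaw=0.35,
)

```text
time: 2.85
tool_pos: [543.6, -149.9, 57.7]
tcp_rot: [-179.9, 0.0, 61.0]
ft_force: [0.1, -0.1, 0.7]
finger_gap: 29.6
grip_force: 0.0
```

Run:
```python
from h import *
s=snap('scene');S=sensors.sense();p=S['tool_pos'];print(p,S['ft_force'],S['finger_gap'])
f=lambda X:((proj(s,X)-[250,170])*8).round(0)
yd=np.array([np.sin(np.radians(61)),-np.cos(np.radians(61)),0])
print('tcp',f(p),'fingers',f(p+15*yd),f(p-15*yd),'peg top',f([543.3,-149.6,85]))
cv2.imwrite('pics/c4.png',cv2.resize(s['pixels'][170:230,250:330,::-1],None,fx=8,fy=8))
```

```text
[ 543.72717197 -149.99723986   57.98041198] [ 0.25831707 -0.42271579  1.59544844] 30.075155382783297
tcp [299. 263.] fingers [253. 265.] [346. 260.] peg top [300. 194.]
```

View pics/c4.png

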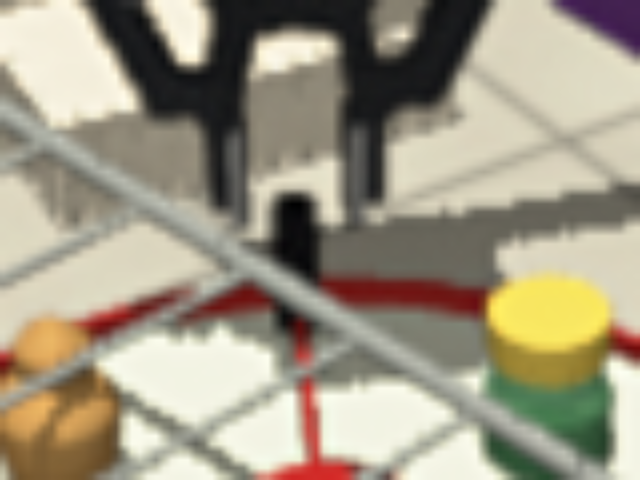

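Tips now overlap the peg by about 11 mm, at (235,222) and (355,222) astride the peg at (297,194). I'll go 6 mm lower, then start the arc.

>>> play_rows(
  motion=[
    [[0, 0, 0.3, 0, 0, 0], [0, 0, 0.6, 0, 0, 0], [0.01, -0.25, 0.6, 0, 0, 1], [0.02, -0.5, 0.6, 0, 0, 2], [0.04, -1.01, 0.6, 0, 0, 4]],
  ],
  jaw=0.32,
)

```text
time: 3.4
tool_pos: [535.6, -145.0, 52.6]
tcp_rot: [180.0, -0.0, 56.9]
ft_force: [0.7, -0.3, -0.3]
finger_gap: 27.5
grip_force: 0.5
```

>>> play_rows(
  motion=[
    [[0.01, -0.63, 0, 0, 0, 2.5], [0.06, -1.26, 0, 0, 0, 5], [0.14, -2.02, 0, 0, 0, 8], [0.26, -2.77, 0, 0, 0, 11], [0.43, -3.51, 0, 0, 0, 14]],
  ],
)

```text
time: 3.9
tool_pos: [508.2, -122.1, 52.6]
tcp_rot: [180.0, -0.0, 42.8]
ft_force: [0.5, -1.0, -0.2]
finger_gap: 27.6
grip_force: 0.5
```

```bash
cat >> h.py <<'E'
def tray():
    s=snap('top');im=s['pixels'];hsv=cv2.cvtColor(im,cv2.COLOR_RGB2HSV);C=np.array([613.6,-22.8])
    for n,m,z in(('brass',(hsv[...,0]>10)&(hsv[...,0]<24)&(hsv[...,1]>110),80),('cap',(hsv[...,0]>=25)&(hsv[...,0]<35)&(hsv[...,1]>130),88),('blue',(hsv[...,0]>95)&(hsv[...,0]<125)&(hsv[...,1]>80),70)):
        N,l,st,ce=cv2.connectedComponentsWithStats(m.astype(np.uint8))
        for i in range(1,N):
            w=ray(s,*ce[i],z)[:2];d=w-C
            if st[i,4]>12 and np.hypot(*d)<150:print(n,ce[i].round(1),st[i,4],w.round(1),'r',np.hypot(*d).round(1),'ang',np.degrees(np.arctan2(d[1],d[0])).round(1))
    S=sensors.sense();d=S['tool_pos'][:2]-C
    print('tool r',np.hypot(*d).round(1),'ang',np.degrees(np.arctan2(d[1],d[0])).round(1),'z',S['tool_pos'][2].round(1),'yaw',S['tcp_rot'][2].round(1),'F',S['ft_force'].round(1),'t',S['time'])
    return s
E
python3 -c "
from h import *
tray()"
```

```text
blue [282.1 122.5] 217 [720.5 -24.7] r 107.0 ang -1.0
tool r 144.8 ang -137.2 z 52.4 yaw 42.6 F [ 1.3  1.  -0.9] t 3.95
```

The tray follows: the cup has turned about 15°. Continuing.

>>> play_rows(
  motion=[
    [[0.04, -1.01, 0, 0, 0, 4], [0.14, -2.02, 0, 0, 0, 8], [0.32, -3.01, 0, 0, 0, 12], [0.56, -4.0, 0, 0, 0, 16], [0.87, -4.96, 0, 0, 0, 20]],
  ],
)

```text
time: 4.45
tool_pos: [480.9, -79.9, 52.7]
tcp_rot: [180.0, -0.0, 22.8]
ft_force: [0.3, -0.9, 1.7]
finger_gap: 27.3
grip_force: 0.5
```

>>> play_rows(
  motion=[
    [[0.04, -1.01, 0, 0, 0, 4], [0.14, -2.02, 0, 0, 0, 8], [0.32, -3.01, 0, 0, 0, 12], [0.56, -4.0, 0, 0, 0, 16], [0.87, -4.96, 0, 0, 0, 20]],
  ],
)

```text
time: 4.95
tool_pos: [469.5, -30.8, 52.6]
tcp_rot: [180.0, -0.0, 2.8]
ft_force: [0.6, -0.4, 0.2]
finger_gap: 27.3
grip_force: 0.5
```

>>> play_rows(
  motion=[
    [[0.04, -1.01, 0, 0, 0, 4], [0.14, -2.02, 0, 0, 0, 8], [0.32, -3.01, 0, 0, 0, 12], [0.56, -4.0, 0, 0, 0, 16], [0.87, -4.96, 0, 0, 0, 20]],
  ],
)

```text
time: 5.45
tool_pos: [475.6, 19.4, 52.5]
tcp_rot: [180.0, -0.0, -17.2]
ft_force: [0.1, -0.5, 0.8]
finger_gap: 27.6
grip_force: 0.5
```

```bash
python3 -c "
from h import *
tray()"
```

```text
brass [299.4 193.4] 146 [521.8 -79.6] r 107.9 ang -148.2
cap [247.2 172. ] 20 [575.5  64.6] r 95.3 ang 113.6
blue [316.3 142.1] 127 [ 667.6 -121.9] r 112.8 ang -61.4
blue [308.4 143.4] 53 [663.4 -99.9] r 91.8 ang -57.2
tool r 144.3 ang 162.5 z 52.6 yaw -17.4 F [ 0.3  0.9 -0.1] t 5.5
```

>>> play_rows(
  motion=[
    [[0.06, -1.26, 0, 0, 0, 5], [0.2, -2.27, 0, 0, 0, 9], [0.43, -3.51, 0, 0, 0, 14], [0.73, -4.48, 0, 0, 0, 18], [1.06, -5.43, 0, 0, 0, 22]],
  ],
)

```text
time: 6.0
tool_pos: [501.7, 68.0, 52.5]
tcp_rot: [180.0, -0.0, -39.1]
ft_force: [0.1, 0.3, -0.2]
finger_gap: 27.6
grip_force: 0.4
```

```bash
python3 -c "
from h import *
tray()"
```

```text
brass [285.8 198.1] 140 [507.9 -42.9] r 107.6 ang -169.2
blue [318.3 150.7] 56 [ 643.6 -128.2] r 109.5 ang -74.1
blue [318.3 160.1] 82 [ 617.1 -128.7] r 106.0 ang -88.1
tool r 144.0 ang 140.4 z 52.7 yaw -39.3 F [-1.2  0.7  1.4] t 6.05
```

Gourd is at the front: (508,-43), angle −169° against the −170° front direction. Raising.

>>> play_rows(
  motion=[
    [[0, -0.3, 0, 0, 0, 0], [0, -0.3, -2, 0, 0, 0], [0, -0.3, -5, 0, 0, 0], [0, -0.3, -9, 0, 0, 0], [0, -0.3, -13, 0, 0, 0]],
  ],
)

```text
time: 6.55
tool_pos: [502.7, 69.8, 183.3]
tcp_rot: [179.9, 0.1, -38.8]
ft_force: [1.7, 0.1, -0.1]
finger_gap: 27.6
grip_force: 0.0
```

```bash
python3 -c "
from h import *
tray()
plan([508,-43,180],9.8)"
```

```text
brass [284.5 198.4] 144 [506.9 -39.2] r 108.0 ang -171.3
cap [240.6 160.4] 38 [607.  84.] r 107.0 ang 93.5
cap [246.5 160.7] 36 [606.8  67.8] r 90.9 ang 94.3
blue [318.4 151.4] 40 [ 641.6 -128.4] r 109.2 ang -75.2
blue [318.3 160.8] 101 [ 615.4 -128.9] r 106.1 ang -89.0
tool r 141.6 ang 139.1 z 191.7 yaw -38.8 F [2.9 0.8 5.8] t 6.6
t 6.6 at [506.6  70.  191.7] -38.8 gap 27.7 ->cm [7.19 8.71 1.17] turn z -48.64
```

Run:
```python
from h import *
s=snap('scene');hsv=cv2.cvtColor(s['pixels'],cv2.COLOR_RGB2HSV)
m=((hsv[...,0]>10)&(hsv[...,0]<24)&(hsv[...,1]>110)).astype(np.uint8)
N,l,st,ce=cv2.connectedComponentsWithStats(m)
p=proj(s,[507,-39,65]);print(p)
for i in range(1,N):
    if np.hypot(*(ce[i]-p))<25 and st[i,4]>15:
        x,y,w,h,a=st[i];print(st[i],ce[i],'c62',ray(s,*ce[i],62),'top',ray(s,x+w/2,y,95))
t=snap('top');hsv=cv2.cvtColor(t['pixels'],cv2.COLOR_RGB2HSV)
m=((hsv[...,0]>10)&(hsv[...,0]<24)&(hsv[...,1]>110)).astype(np.uint8)
N,l,st,ce=cv2.connectedComponentsWithStats(m)
for i in range(1,N):
    if abs(ce[i][0]-284)<8 and abs(ce[i][1]-198)<8:print(st[i],[ray(t,*ce[i],z)[:2].round(1) for z in(60,80)])
```

```text
[324.35754926 217.34628933]
[316 208  15  21 208] [323.86538462 218.11057692] c62 [507.42455926 -40.30187177  62.        ] top [510.84191671 -38.85187689  95.        ]
[278 192  14  14 144] [array([508.7, -37.7]), array([506.9, -39.2])]
```

>>> play_rows(
  motion=[
    [[1.4, 1.7, 0, 0, 0, -8], [2.9, 3.5, 0, 0, 0, -16], [4.3, 5.2, 0, 0, 0, -24], [5.7, 7, 0, 0, 0, -32], [7.1, 8.7, 0, 0, 0, -40]],
  ],
  jaw=0.8,
)

```text
time: 7.2
tool_pos: [502.8, -43.1, 180.8]
tcp_rot: [-180.0, 0.1, 1.4]
ft_force: [-0.3, 0.5, -0.5]
finger_gap: 68.1
grip_force: 0.0
```

>>> play_rows(
  motion=[
    [[0, 0, 0, 0, 0, -8.5], [0, 0, 0, 0, 0, -8.5], [0, 0, 0, 0, 0, -8.5]],
  ],
)

```text
time: 7.5
tool_pos: [503.3, -42.0, 181.4]
tcp_rot: [-180.0, 0.1, 9.3]
ft_force: [0.4, 0.1, -0.3]
finger_gap: 68.4
grip_force: 0.0
```

Run:
```python
from h import *
plan([507,-40,180],9.8)
```

```text
t 7.5 at [503.3 -42.  181.4] 9.3 gap 68.4 ->cm [ 0.4  -0.13  0.14] turn z -0.52
```

>>> play_rows(
  motion=[
    [[0.4, -0.2, 3, 0, 0, 0], [0.4, -0.2, 6, 0, 0, 0], [0.4, -0.2, 9, 0, 0, 0], [0.4, -0.2, 11, 0, 0, 0], [0.4, -0.2, 12.4, 0, 0, 0]],
  ],
)

```text
time: 8.0
tool_pos: [506.1, -38.6, 56.0]
tcp_rot: [-179.9, 0.2, 9.4]
ft_force: [0.1, -1.2, -0.0]
finger_gap: 68.2
grip_force: 0.0
```

Run:
```python
from h import *
s=snap('scene');S=sensors.sense();p=S['tool_pos'];print(p,S['tcp_rot'],S['ft_force'],S['finger_gap'])
f=lambda X:((proj(s,X)-[285,165])*8).round(0)
a=np.radians(9.5);yd=np.array([np.sin(a),-np.cos(a),0])
print('tcp',f(p),'fingers',f(p+34*yd),f(p-34*yd),'at+16',f(p+34*yd+[0,0,16]),f(p-34*yd+[0,0,16]),'gourd top',f([507.5,-39.5,96]),'band',f([507.5,-39.5,59]))
cv2.imwrite('pics/c5.png',cv2.resize(s['pixels'][165:240,285:370,::-1],None,fx=8,fy=8))
```

```text
[505.11202956 -38.56053672  54.38825369] [-179.90249059    0.26945791    9.40299117] [-1.92987864 -0.20373747 -2.22849006] 68.23999084676912
tcp [320. 445.] fingers [242. 397.] [401. 495.] at+16 [243. 356.] [403. 453.] gourd top [316. 337.] band [312. 434.]
```

View pics/c5.png

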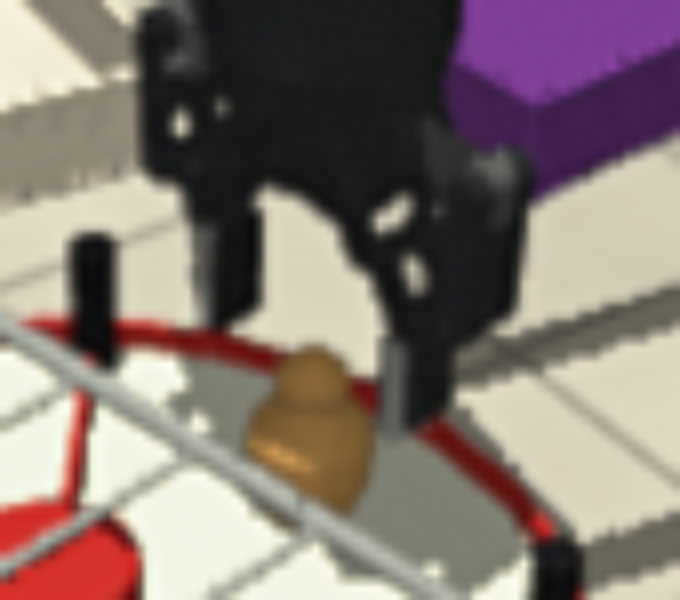

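The crop shows the tips at (215,330) and (400,432), still higher than the TCP reading suggests, and the gourd at (312,430) centred between them. Lowering and checking again.

>>> play_rows(
  motion=[
    [[0.15, 0, 0.5, 0, 0, 0], [0.15, 0, 1, 0, 0, 0], [0.15, 0, 1.4, 0, 0, 0], [0.15, 0, 1.4, 0, 0, 0], [0.15, 0, 1.4, 0, 0, 0]],
  ],
)

```text
time: 8.55
tool_pos: [509.3, -39.2, 44.8]
tcp_rot: [180.0, -0.0, 9.5]
ft_force: [0.8, -0.3, -0.3]
finger_gap: 68.2
grip_force: 0.0
```

>>> play_rows(
  motion=[
    [[0, 0, 0, 0, 0, 0], [0, 0, 0, 0, 0, 0], [0, 0, 0, 0, 0, 0], [0, 0, 0, 0, 0, 0]],
  ],
  jaw=0.5,
  squeeze=25,
)

```text
time: 8.95
tool_pos: [509.1, -39.2, 44.5]
tcp_rot: [180.0, -0.0, 9.5]
ft_force: [0.5, 0.0, -0.5]
finger_gap: 42.6
grip_force: 0.0
```

Run:
```python
from h import *
s=snap('scene');S=sensors.sense();p=S['tool_pos'];print(p,S['tcp_rot'],S['ft_force'],S['finger_gap'])
f=lambda X:((proj(s,X)-[285,165])*8).round(0)
a=np.radians(9.5);yd=np.array([np.sin(a),-np.cos(a),0])
print('tcp',f(p),'fingers',f(p+22*yd),f(p-22*yd),'at+16',f(p+22*yd+[0,0,16]),f(p-22*yd+[0,0,16]),'band',f([507.5,-39.5,53]),f([507.5,-39.5,65]))
cv2.imwrite('pics/c6.png',cv2.resize(s['pixels'][165:240,285:370,::-1],None,fx=8,fy=8))
```

```text
[509.07679112 -39.18256653  44.46287155] [ 1.79996072e+02 -7.07026964e-03  9.48670839e+00] [-0.30950096  0.04450241  1.23142745] 42.64736009349661
tcp [307. 474.] fingers [257. 442.] [359. 506.] at+16 [258. 401.] [361. 465.] band [311. 449.] [313. 419.]
```

View pics/c6.png

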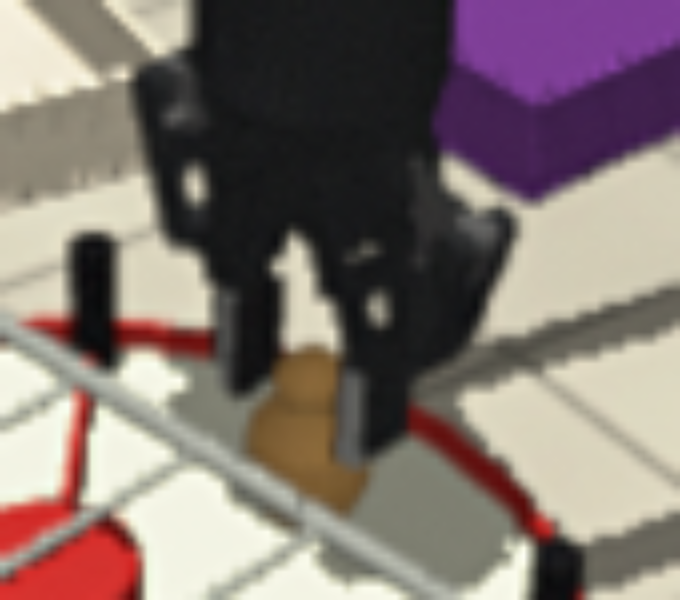

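Tips are at (235,390) and (355,465), about z 60 by vision, so they only reach the top of the bulb. Open a little, go 8.5 mm lower, then close.

>>> play_rows(
  motion=[
    [[-0.1, 0, 0, 0, 0, 0], [-0.1, 0, 0.3, 0, 0, 0], [-0.1, 0, 0.6, 0, 0, 0], [-0.1, 0, 0.85, 0, 0, 0], [-0.1, 0, 0.85, 0, 0, 0]],
  ],
  jaw=0.68,
)

```text
time: 9.5
tool_pos: [507.5, -39.2, 35.2]
tcp_rot: [-180.0, 0.1, 9.5]
ft_force: [-1.3, -1.1, 0.6]
finger_gap: 58.1
grip_force: 0.0
```

>>> play_rows(
  motion=[
    [[0, 0, 0, 0, 0, 0], [0, 0, 0, 0, 0, 0], [0, 0, 0, 0, 0, 0], [0, 0, 0, 0, 0, 0], [0, 0, 0, 0, 0, 0]],
  ],
  jaw=0.3,
  squeeze=30,
)

```text
time: 10.0
tool_pos: [508.3, -39.3, 36.2]
tcp_rot: [180.0, -0.0, 9.5]
ft_force: [-0.3, -0.4, 1.8]
finger_gap: 37.6
grip_force: 30.4
```

Run:
```python
from h import *
s=snap('scene');S=sensors.sense();print(S['tool_pos'],S['ft_force'],S['finger_gap'],S['grip_force'])
cv2.imwrite('pics/c7.png',cv2.resize(s['pixels'][165:240,285:370,::-1],None,fx=8,fy=8))
```

```text
[508.30127474 -39.30894206  36.13290742] [-0.28148588  0.42507559  2.54109333] 37.82575897848096 30.430726809427142
```

View pics/c7.png

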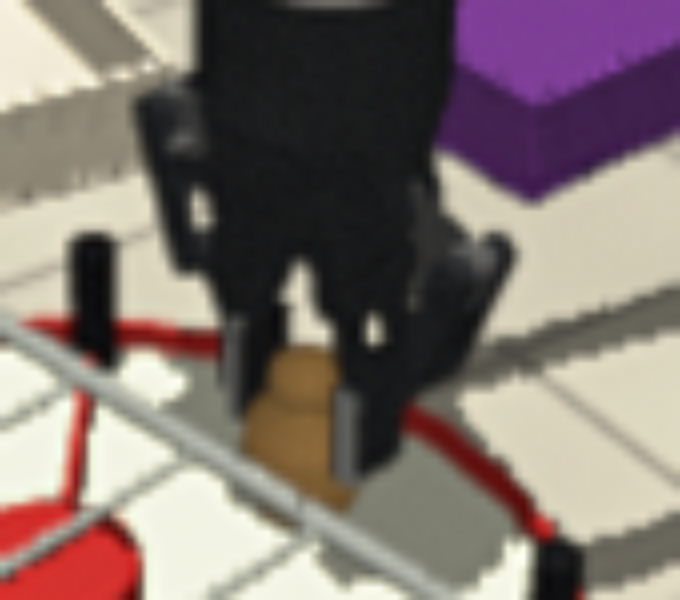

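Gap 37.6 mm against the 40 mm bulb suggests a grip slightly high. I'll reopen and go a little lower, watching the force.

>>> play_rows(
  motion=[
    [[0, 0, 0, 0, 0, 0], [0, 0, 0, 0, 0, 0], [0, 0, 0.1, 0, 0, 0], [0, 0, 0.2, 0, 0, 0], [0, 0, 0.2, 0, 0, 0]],
  ],
  jaw=0.6,
)

```text
time: 10.55
tool_pos: [507.8, -39.3, 33.6]
tcp_rot: [-180.0, 0.0, 9.5]
ft_force: [-0.4, -0.4, -1.0]
finger_gap: 50.9
grip_force: 0.0
```

>>> play_rows(
  motion=[
    [[0, 0, 0.1, 0, 0, 0], [0, 0, 0.2, 0, 0, 0], [0, 0, 0.2, 0, 0, 0]],
  ],
)

```text
time: 10.85
tool_pos: [507.9, -39.3, 31.7]
tcp_rot: [-180.0, 0.0, 9.5]
ft_force: [-0.7, -0.3, 0.8]
finger_gap: 51.7
grip_force: 0.0
```

>>> play_rows(
  motion=[
    [[0, 0, 0.1, 0, 0, 0], [0, 0, 0.2, 0, 0, 0], [0, 0, 0.2, 0, 0, 0]],
  ],
)

```text
time: 11.15
tool_pos: [507.9, -39.3, 29.7]
tcp_rot: [-180.0, 0.0, 9.5]
ft_force: [-0.7, -0.1, 0.9]
finger_gap: 51.1
grip_force: 0.0
```

>>> play_rows(
  motion=[
    [[0, 0, 0, 0, 0, 0], [0, 0, 0, 0, 0, 0], [0, 0, 0, 0, 0, 0], [0, 0, 0, 0, 0, 0], [0, 0, 0, 0, 0, 0]],
  ],
  jaw=0.3,
  squeeze=35,
)

```text
time: 11.65
tool_pos: [508.3, -39.3, 30.2]
tcp_rot: [180.0, -0.0, 9.5]
ft_force: [0.4, 0.1, 3.2]
finger_gap: 38.0
grip_force: 35.5
```

>>> play_rows(
  motion=[
    [[0, 0, -0.5, 0, 0, 0], [0, 0, -1, 0, 0, 0], [0, 0, -1.5, 0, 0, 0], [0, 0, -2, 0, 0, 0], [0, 0, -2, 0, 0, 0]],
  ],
)

```text
time: 12.15
tool_pos: [508.8, -39.5, 51.0]
tcp_rot: [180.0, -0.1, 9.5]
ft_force: [0.4, -0.3, -1.5]
finger_gap: 38.3
grip_force: 35.3
```

Run:
```python
from h import *
s=snap('scene');S=sensors.sense();print(S['tool_pos'],S['ft_force'],S['finger_gap'],S['grip_force'])
cv2.imwrite('pics/c8.png',cv2.resize(s['pixels'][145:240,285:370,::-1],None,fx=6,fy=6))
plan([467.8,-346.5,180],-7.6)
```

```text
[508.50619176 -39.39937752  50.51393097] [-0.51980984  0.04327726 -0.80895823] 38.16132216818864 35.32455494161695
t 12.2 at [508.5 -39.4  50.5] 9.5 gap 38.2 ->cm [ -9.08  29.62 -12.95] turn z 17.09
```

View pics/c8.png

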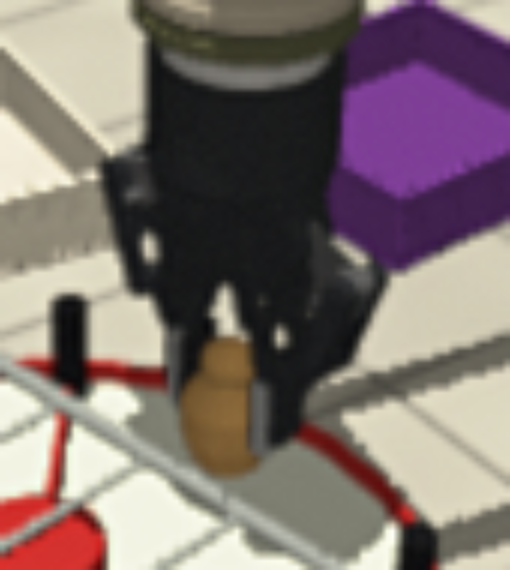

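Gourd is held upright and clear of the tray, its underside at (232,472). Raise it and carry it to the white box.

>>> play_rows(
  motion=[
    [[0, 0, -1.5, 0, 0, 0], [0, 0, -4, 0, 0, 0], [0, 0, -6.5, 0, 0, 0], [0, 0, -8.5, 0, 0, 0], [0, 0, -9.5, 0, 0, 0]],
  ],
)

```text
time: 12.7
tool_pos: [509.3, -39.5, 148.1]
tcp_rot: [179.9, -0.2, 9.5]
ft_force: [0.9, 0.4, -0.4]
finger_gap: 37.8
grip_force: 35.4
```

>>> play_rows(
  motion=[
    [[-0.5, 1.5, 0, 0, 0, 0], [-1.4, 4.5, 0, 0, 0, 0], [-2.5, 8, 0, 0, 0, 0], [-3.6, 11.5, 0, 0, 0, 0], [-4.6, 15, 0, 0, 0, 0]],
  ],
)

```text
time: 13.2
tool_pos: [486.7, -196.0, 144.8]
tcp_rot: [-180.0, 0.0, 9.5]
ft_force: [0.6, 0.6, -1.9]
finger_gap: 37.9
grip_force: 35.4
```

>>> play_rows(
  motion=[
    [[-1.1, 3.5, 0, 0, 0, 3.5], [-2.2, 7, 0, 0, 0, 7], [-3.2, 10.5, 0, 0, 0, 10.5], [-4.1, 13.3, 0, 0, 0, 14], [-4.5, 14.6, 0, 0, 0, 17]],
  ],
)

```text
time: 13.7
tool_pos: [466.0, -348.7, 144.6]
tcp_rot: [180.0, 0.0, -7.8]
ft_force: [-0.4, -0.4, -1.2]
finger_gap: 38.0
grip_force: 35.4
```

Run:
```python
from h import *
s=snap('scene');hsv=cv2.cvtColor(s['pixels'],cv2.COLOR_RGB2HSV)
m=((hsv[...,0]>10)&(hsv[...,0]<24)&(hsv[...,1]>110)).astype(np.uint8)
S=sensors.sense();p=S['tool_pos'];q=proj(s,[p[0],p[1],p[2]+30])
N,l,st,ce=cv2.connectedComponentsWithStats(m)
print('expected gourd',q,[(st[i].tolist(),ce[i].round(1).tolist()) for i in range(1,N) if st[i,4]>20 and np.hypot(*(ce[i]-q))<30],S['finger_gap'],S['grip_force'])
print('base exp',proj(s,[p[0],p[1],p[2]+5]))
plan([467.8,-346.5,1],-7.6)
```

```text
expected gourd [272.08762724 126.8466156 ] [([265, 116, 11, 21, 108], [268.6, 127.3])] 37.68190969467573 35.44193984940648
base exp [272.44110814 134.8406361 ]
t 13.75 at [ 465.7 -349.7  144.6] -8.0 gap 37.7 ->cm [ 0.16 -0.34 14.36] turn z -0.38
```

Still held, over the box. Lower it, slowing near the floor.

>>> play_rows(
  motion=[
    [[0.1, -0.3, 2, 0, 0, 0], [0.1, -0.3, 5, 0, 0, 0], [0.1, -0.3, 8, 0, 0, 0], [0.1, -0.3, 10, 0, 0, 0], [0.1, -0.3, 11, 0, 0, 0]],
  ],
)

```text
time: 14.25
tool_pos: [467.0, -341.5, 32.1]
tcp_rot: [-179.8, 0.2, -7.5]
ft_force: [0.2, -0.7, -0.4]
finger_gap: 37.8
grip_force: 35.4
```

>>> play_rows(
  motion=[
    [[0, 0, 0.8, 0, 0, 0], [0, 0, 1.6, 0, 0, 0], [0, 0, 2.2, 0, 0, 0], [0, 0, 2.6, 0, 0, 0], [0, 0, 2.9, 0, 0, 0]],
  ],
)

```text
time: 14.75
tool_pos: [468.7, -343.6, 6.1]
tcp_rot: [180.0, -0.0, -7.5]
ft_force: [0.2, -0.2, -1.0]
finger_gap: 38.2
grip_force: 35.4
```

>>> play_rows(
  motion=[
    [[0, 0, 0.1, 0, 0, 0], [0, 0, 0.2, 0, 0, 0], [0, 0, 0.2, 0, 0, 0]],
  ],
)

```text
time: 15.05
tool_pos: [468.6, -343.5, 4.0]
tcp_rot: [180.0, -0.0, -7.5]
ft_force: [-0.2, 0.5, -1.3]
finger_gap: 38.4
grip_force: 35.4
```

>>> play_rows(
  motion=[
    [[0, 0, 0.1, 0, 0, 0], [0, 0, 0.2, 0, 0, 0], [0, 0, 0.3, 0, 0, 0], [0, 0, 0.3, 0, 0, 0]],
  ],
)

```text
time: 15.45
tool_pos: [468.4, -343.3, 0.7]
tcp_rot: [-180.0, 0.0, -7.5]
ft_force: [0.2, -0.5, -1.1]
finger_gap: 38.0
grip_force: 35.4
```

>>> play_rows(
  motion=[
    [[0, 0, 0.05, 0, 0, 0], [0, 0, 0.1, 0, 0, 0], [0, 0, 0.1, 0, 0, 0]],
  ],
)

```text
time: 15.75
tool_pos: [468.4, -343.4, -0.2]
tcp_rot: [-180.0, 0.0, -7.5]
ft_force: [-0.6, 0.8, -1.3]
finger_gap: 37.8
grip_force: 35.4
```

Within a millimetre of the floor. Release, then rise.

>>> play_rows(
  motion=[
    [[0, 0, 0.05, 0, 0, 0], [0, 0, 0.05, 0, 0, 0], [0, 0, 0.05, 0, 0, 0], [0, 0, 0.05, 0, 0, 0], [0, 0, 0.05, 0, 0, 0]],
  ],
  jaw=0.75,
)

```text
time: 16.25
tool_pos: [468.5, -343.5, -0.5]
tcp_rot: [180.0, -0.0, -7.5]
ft_force: [0.5, 0.1, 0.4]
finger_gap: 63.7
grip_force: 0.0
```

>>> play_rows(
  motion=[
    [[0, 0, -1, 0, 0, 0], [0, 0, -3, 0, 0, 0], [0, 0, -6, 0, 0, 0], [0, 0, -10, 0, 0, 0], [0, 0, -14, 0, 0, 0]],
  ],
)

```text
time: 16.75
tool_pos: [468.1, -343.1, 141.2]
tcp_rot: [-180.0, 0.0, -7.5]
ft_force: [1.3, -0.4, 0.2]
finger_gap: 64.0
grip_force: 0.0
```

>>> play_rows(
  motion=[
    [[-2, 4, 0, 0, 0, 0], [-3, 8, 0, 0, 0, 0], [-4, 12, 0, 0, 0, 0], [-4, 15, 0, 0, 0, 0], [-4, 15, 0, 0, 0, 0]],
  ],
)

```text
time: 17.25
tool_pos: [407.6, -490.6, 140.3]
tcp_rot: [179.9, -0.0, -7.7]
ft_force: [0.4, 1.5, 1.0]
finger_gap: 64.1
grip_force: 0.0
```

Run:
```python
from h import *
for n in('scene','top'):
    s=snap(n);hsv=cv2.cvtColor(s['pixels'],cv2.COLOR_RGB2HSV)
    m=((hsv[...,0]>8)&(hsv[...,0]<26)&(hsv[...,1]>100)).astype(np.uint8)
    N,l,st,ce=cv2.connectedComponentsWithStats(m);q=proj(s,[468,-343,32])
    print(n,q,'base/top',proj(s,[468,-343,4]),proj(s,[468,-343,65]),[(st[i].tolist(),ce[i].round(1).tolist(),ray(s,*ce[i],35 if n=='scene' else 50).round(1)) for i in range(1,N) if st[i,4]>12 and np.hypot(*(ce[i]-q))<25])
tray();print(sensors.sense()['tool_pos'],sensors.sense()['finger_gap'])
```

```text
scene [274.4863549  171.17593127] base/top [274.8280568 179.0279671] [274.07232151 161.66177576] [([267, 162, 13, 19, 164], [273.1, 171.5], array([ 474.7, -339.4,   35. ]))]
top [392.0731955 216.677511 ] base/top [390.33877227 217.15657636] [394.22237601 216.08388547] [([385, 210, 14, 13, 145], [391.9, 216.0], array([ 469. , -339.3,   50. ]))]
cap [239.3 161.1] 62 [605.1  87.4] r 110.6 ang 94.4
cap [246.5 160.6] 35 [607.1  67.7] r 90.7 ang 94.1
blue [318.4 151.4] 37 [ 641.7 -128.3] r 109.1 ang -75.1
blue [318.2 160.8] 103 [ 615.4 -128.5] r 105.7 ang -89.0
tool r 506.8 ang -113.8 z 139.7 yaw -7.5 F [ 0.2  0.9 -0.1] t 17.4
[ 409.23918311 -486.57222589  139.7012308 ] 63.85160573905532
```

Gourd stands upright in the white box: in the scene view its blob is 13×19 px, spanning rows 162–181 against the expected 162–179. The cup and jar read at their normal radii on the tray.

```bash
python3 -c "
from h import *
print(job.hand_in())"
```

```text
the job is handed in; nothing more can be done
None
```

The brass gourd was turned to the open front, lifted out and set upright in the white gift box, and the job was handed in at about 17 s; hand-in returned no verdict, and in the last camera check the cup and jar sat at their normal places in the tray, but I did not re-check the red gourd.

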